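# Hold the tank cover of the cutting press over its threaded holes

### The arm

A 7-joint arm with a two-finger parallel gripper is mounted at the origin on the work surface. World frame = base frame: x ahead of the robot, y to its left, z up, the work surface at z = 0. Lengths are in m, angles in rad, forces in N, time in s.
With the tool pointing down it reaches from about 0.4 to 0.85 m from the base axis. Payload 10.4 kg.
Tool frame: the origin (TCP) lies at the very end of the fingers, on their centre line; the grasp point (between the pads) lies 19 mm behind it; z points along the fingers, y is the direction in which the jaws open and shut (so a half turn about z gives the same grasp; the last joint's range is limited). The gripper opens to 87 mm and grips with 3 to 60 N. Pads are 19 mm wide; open, the fingers measure 117 mm over their backs; the gripper's body (75 mm by 190 mm) begins 51 mm behind the grasp point.
Start: joints at [-1.31, 0.332, -0.065, 1.46, 0.022, 1.35, -0.088], TCP at [0.175, 0.6, 0.223] pointing down, gripper open.
Joint ranges: [-2.6, 2.6], [-0.5, 2.12], [-1.47, 1.34], [0.16, 2.42], [-1.27, 4.41], [0.06, 2.06], [-2.6, 2.6]. Speed limits (rad/s): [2.22, 2.22, 2.79, 2.79, 3.14, 3.14, 3.14].

### API

Orientations are given as a unit quaternion [x, y, z, w].
In Python, from bench import r, eyes, job gives the robot as it stands. The module is installed in compiled form; this text tells all that it offers.
- The arm moves only by the tool play_rows, never from a script. Its argument "motion" is a list of rows, each a list of 7 numbers: the shift along the tool's x, y, z as a fraction of full scale, then the turn, a rotation vector about the tool's x, y, z as a fraction of full scale, then the opening in per cent of the stroke, from 0 (shut) to 100 (fully open). A call has 1 to 5 rows; each row is the pose to reach, as a shift and turn from the pose commanded when the call began, along the tool's axes at that moment; what a row does not reach only later rows make up. Full scale, the value 1, is 0.2 m for a shift and 90 degrees for a turn. A row lasts 1/8 s, in which the tool goes at most 62.5 mm and 10.7 degrees, less where a joint would pass 70% of its speed; a pose out of reach is approached as far as the arm can. A call with a number of a shift or a turn outside -1 to 1 is refused whole. A call with a gripper value outside its range is refused whole. The fingers move at their own pace and stop on an object; "squeeze" is the grip in N (left out, the last holds). Time passes only in rows, so rows that repeat a pose let the fingers close. It gives the time, the measured TCP pose, the force and the opening at its end, in the units of the state.
- r.read_state(): the state, without advancing time (a new reading comes with each control period).
- eyes.camera(name): name is "side" or "top" or "wrist"; returns a dict with "image" (480x640x3 uint8, red, green, blue), "mtx" (3x3 intrinsics, pixels), "dist" ([k1, k2, p1, p2, k3] as OpenCV has them; the pictures are not rectified), "R" (3x3) and "t" (3): a world point X has camera coordinates R X + t. Camera axes: x right, y down, z forward; pixel columns grow to the right and rows downward; lengths in m; the calibration is good to about 2 mm. A picture is of the moment at which its call begins. There is no depth.
- job.close_job(): hands the job in, once; it reports no verdict.
Trained networks look in a picture, given as the dict that the camera call returned (one of the last four; its "shot" number tells which), for a name from the list of things; names that differ only in an ending like _2 or _b are one class to them, and where a whole thing is asked for, a point or a joint stands for the part that bears it (a point fixed in the world has none). Each returns a list of dicts, best first, with "p" (0 to 1); they miss things now and then, are a little off and sometimes report something else, mostly with a low value. They report only what shows in the picture. A call takes as long as a camera call.
- eyes.regions_of(picture, label): "region" (480x640 bool, what is visible of it) and "xy" ([column, row] in pixels, amid what is visible of it).
- eyes.landmark_of(picture, label): "xy" ([column, row] in pixels: a listed point, or the origin of a listed thing).
The state is a dict: "time": time; "joint_positions": joint angles; "joint_vel": joint speeds; "joint_torque": joint torques, N m; "ee_pos": TCP position; "eef_rot": TCP orientation; "ft_force": force on the tool from outside, world axes, zero at the start; "torque": the same for the moment, N m; "width": finger opening in m.
Only numpy, scipy, OpenCV 4.12 (cv2) and the standard library are available. Lean on these libraries where they do the work, as an engineer would, in place of code of your own. Each camera call takes 0.05 s, during which the arm holds its last target. There are 200 camera calls.

### The job

I want to screw the cover back on the oil tank of the cutting press, but the beam is in the way: pull the lock lever off, swing the beam away from the tank to its stop over the white pad and lock it there again with the lever. Then pick up the rectangular cover, the one with a handle and a cut-out corner, and hold it level and still a finger's width (about 15 mm) above the tank's gasket, the cut-out round the pipe and each threaded hole showing whole through its hole in the cover, so that I can start the screws. Finish while still holding it there in the air, touching no part of the press with it, and leave everything else on the bench where it is.

Things in the scene. Friction and masses are not known exactly. Their poses are not given: they have to be found in the camera images.
- press: yellow bench swing-beam cutting press, fixed; origin on its column's axis at bench level, z up. Motor at +y of the column, bed with thick white pad at +x, oil tank at -y. Round the column axis a steel index ring, 55 mm in radius with two notches, lies 205 to 217 mm above the bench, a nut on it up to 234 mm. The lever's bracket is at -x of the column
- tank_mouth (a point): middle of the tank's dark mouth (56 x 90 mm), 200 mm from the column axis along the press's -y, at the top of the 2 mm gasket, 77 mm above the bench. The steel flange is 130 x 170 mm. A 12 mm copper pipe rises from it 40 mm in x, 60 mm in y (press axes) from here, in a 22 mm boss 12 mm high; it bends off towards the column, its top 53 mm above the flange
- beam (a joint): angle of the yellow beam about the column: 0 = along the press's -y, above the tank (start); grows anticlockwise seen from above to a dead stop at 1.3 rad, above the white pad. Turns with 0.25 N m of friction and stays where it is left. It is 92 mm wide (105 mm below), reaches 280 mm from the axis and lies 138 to 205 mm above the bench
- beam_grip (a point): a black upright round grip, 22 mm in diameter, standing on top of the beam 130 mm from the column axis; this point is on its axis 245 mm above the bench; the grip reaches from 205 to 266 mm
- lock (a joint): angle of the lock lever: 0 = upright, beam locked; leans away from the column, to the press's -x, up to 0.6; from 0.3 the beam is free. Stays where it is left (0.14 N m). Pivot 75 mm from the column axis along the press's -x, 170 mm up; it turns about the press's y. It goes back to 0 only where a notch faces it: beam at 0 or at its stop (within 0.05 rad)
- lock_tip (a point): top end of the lever's handle, 128 mm above the pivot when upright; the black round handle, 18 mm in diameter, takes up the uppermost 55 mm
- cover: the tank's cover: aluminium plate 110 (its x) x 150 (its y) x 6 mm, about 0.36 kg, with a square 30 x 30 mm cut out of its (+x, +y) corner, four 16 mm holes and a steel D-handle on top along its y. Origin: middle of the full rectangle, on the underside; z up. Right way round when its x and y axes lie along the press's
- cover_handle (a point): middle of the handle's bar, which is 12 x 12 mm in section and 84 mm long (along the cover's y), 40 mm above the plate's underside; 28 mm are free under the bar, between legs at its ends
- round_cover: another cover, not to be used: a round aluminium plate 116 mm in diameter with the same D-handle; origin at the middle of its underside
- die: round strip-steel cutting die, 72 mm in diameter, 32 mm high
- sole_die: oval strip-steel cutting die, 150 x 64 x 32 mm
- screws: steel tray of screws, 85 x 65 x 22 mm
- wrench: open and ring spanner, 180 mm, lying flat
- hammer: hammer, 260 mm, lying flat
- mug: white mug, 80 mm in diameter, 95 mm high
- tin: tin, 80 mm in diameter, 100 mm high
- thread0 (a point): mouth of threaded hole 0 (M8) in the tank's flange, 75 mm above the bench; -41 mm in x, -61 mm in y (press axes) from the middle of the tank's mouth; belongs to hole0
- hole0 (a point): middle of hole 0 of the cover on the underside, 16 mm in diameter, at x = -41 mm, y = -61 mm of the cover; belongs to thread0
- thread1 (a point): mouth of threaded hole 1 (M8) in the tank's flange, 75 mm above the bench; 41 mm in x, -61 mm in y (press axes) from the middle of the tank's mouth; belongs to hole1
- hole1 (a point): middle of hole 1 of the cover on the underside, 16 mm in diameter, at x = 41 mm, y = -61 mm of the cover; belongs to thread1
- thread2 (a point): mouth of threaded hole 2 (M8) in the tank's flange, 75 mm above the bench; -41 mm in x, 61 mm in y (press axes) from the middle of the tank's mouth; belongs to hole2
- hole2 (a point): middle of hole 2 of the cover on the underside, 16 mm in diameter, at x = -41 mm, y = 61 mm of the cover; belongs to thread2
- thread3 (a point): mouth of threaded hole 3 (M8) in the tank's flange, 75 mm above the bench; 41 mm in x, 31 mm in y (press axes) from the middle of the tank's mouth; belongs to hole3
- hole3 (a point): middle of hole 3 of the cover on the underside, 16 mm in diameter, at x = 41 mm, y = 31 mm of the cover; belongs to thread3

How it is judged:
By the outcome, as a careful person would: the job done as asked, in the order asked, and still so for the second after the job is handed in, while the arm keeps its last pose, push and grip.
It also fails if it takes over 72 s, if anything falls off the work surface, if the arm or the gripper's body presses on something with over 40 N, if the wrist force passes 120 N, or if a joint passes its speed limit or range.

## Working session

There is one attempt and no reset: what is moved stays moved. The work goes in short steps, Python scripts to look and compute and a tool call to move; the robot and the scene stay as the last step left them, time stands still between calls to the robot, and variables do not carry over. Pictures are saved under pics/ and viewed, about 8 in all and at most 12, crops included, and the job is handed in when it is done.

Besides the shell and the picture viewer there is one more tool, called as name(argument=value, ...), one argument or row to a line, values as JSON. play_rows: Moves the arm, as the interface text tells. Shift numbers are shares of 0.2 m and turn numbers shares of 90 degrees, none past 1 either way. Its arguments: {"type":"object","properties":{"motion":{"type":"array","items":{"type":"array","items":{"type":"number"}}},"squeeze":{"type":"number"}},"required":["motion"]}

```bash
mkdir -p pics; ls; python3 - <<'E'
from bench import r,eyes
import cv2,numpy as np
s=r.read_state(); print(s)
ims=[]
for n in ["side","top"]:
    p=eyes.camera(n); cv2.imwrite(f'pics/{n}0.png',p['image'][:,:,::-1])
    print(n,p['mtx'].tolist(),p['dist'],p['R'].tolist(),p['t'])
    for l in ["press","tank_mouth","beam_grip","lock_tip","cover","cover_handle","hole0","hole1","hole2","hole3","thread0","thread1","round_cover"]:
        print(l,[(np.round(d['xy'],1).tolist(),round(d['p'],2)) for d in eyes.landmark_of(p,l)[:2]])
E
```

```text
pics
{'time': 0.0, 'joint_positions': array([-1.3096218 ,  0.33288402, -0.06469229,  1.46095299,  0.02162447,
        1.34987949, -0.08848484]), 'joint_vel': array([-8.42059076e-04, -6.36993635e-04, -6.43907997e-04, -1.08450161e-05,
        6.49872773e-05,  2.57471120e-03,  6.74771528e-04]), 'joint_torque': array([ 1.77066886e-04, -6.23243308e+01,  2.48804240e-02, -3.89903712e+01,
       -6.14194083e-02,  3.94167029e-02,  1.33797616e-04]), 'ee_pos': array([0.17489816, 0.59962745, 0.22174076]), 'eef_rot': array([ 1.41394554e-01,  9.89953065e-01, -7.11678723e-04, -5.51870861e-05]), 'ft_force': array([-0.27141429,  0.22360714, -0.11291127]), 'torque': array([ 0.00471113,  0.03350445, -0.00045587]), 'width': 0.0869945084550587}
side [[453.2010174011062, 0.0, 314.43468971652754], [0.0, 453.2010174011062, 243.6038273922868], [0.0, 0.0, 1.0]] [0.01767076 0.         0.         0.         0.        ] [[0.9948047189144732, -0.10122250023591207, 0.010843277709548581], [-0.0518391332040797, -0.595359669963956, -0.8017852378592777], [0.08761435666684596, 0.797057632060819, -0.5975138958044863]] [
[... 1060 characters left out ...]
0.9965339219089865]] [0.02393224 0.513257   1.32861897]
press [([247.6, 236.5], 0.97), ([394.0, 247.8], 0.6)]
tank_mouth []
beam_grip [([287.1, 225.9], 0.81), ([356.7, 172.7], 0.39)]
lock_tip [([344.4, 220.1], 0.7), ([403.0, 174.4], 0.5)]
cover [([413.8, 256.4], 0.63)]
cover_handle [([415.6, 258.2], 0.59), ([338.4, 220.2], 0.53)]
hole0 [([394.4, 249.9], 0.97), ([437.7, 263.3], 0.79)]
hole1 [([394.4, 249.9], 0.97), ([437.7, 263.3], 0.79)]
hole2 [([394.4, 249.9], 0.97), ([437.7, 263.3], 0.79)]
hole3 [([394.4, 249.9], 0.97), ([437.7, 263.3], 0.79)]
thread0 [([344.3, 218.3], 0.9), ([293.2, 249.4], 0.76)]
thread1 [([344.3, 218.3], 0.9), ([293.2, 249.4], 0.76)]
round_cover [([477.3, 232.8], 0.91)]
```

```bash
python3 - <<'E'
import cv2
a=cv2.imread('pics/top0.png');b=cv2.imread('pics/side0.png')
cv2.imwrite('pics/top0c.png',cv2.resize(a[110:350,150:470],(800,600),interpolation=cv2.INTER_CUBIC))
E
```

```text
(no output)
```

View pics/side0.png

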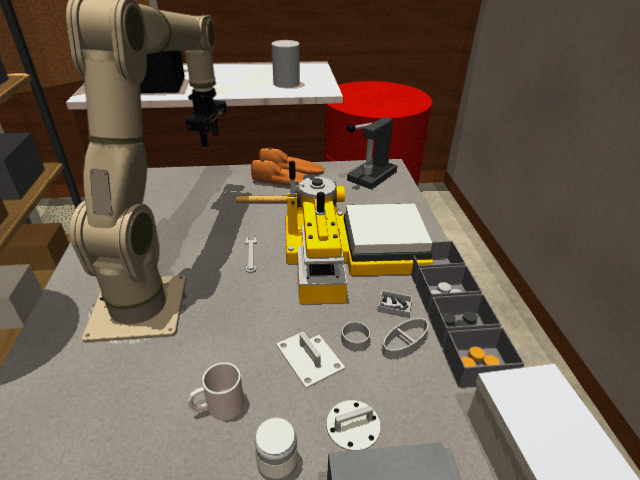

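View pics/top0.png

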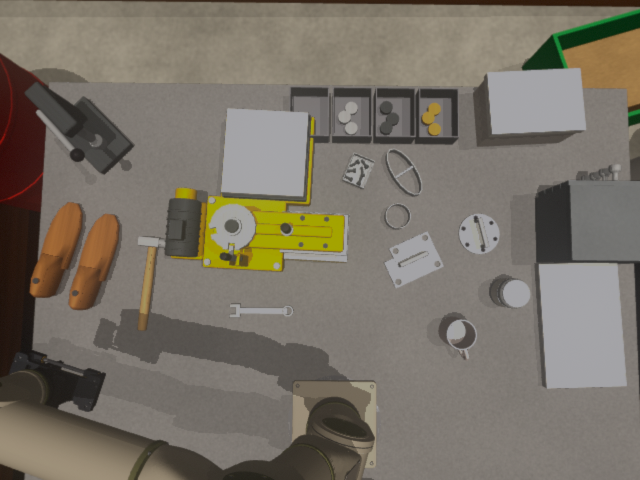

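```bash
python3 - <<'E'
import cv2
a=cv2.imread('pics/top0.png')
cv2.imwrite('pics/top0c.png',cv2.resize(a[180:290,190:350],(800,550),interpolation=cv2.INTER_CUBIC))
E
cat > h.py <<'E'
import numpy as np,cv2
from scipy.spatial.transform import Rotation as R
from scipy.optimize import least_squares
def ray(p,xy):
    u=cv2.undistortPoints(np.array([[xy]],float),p['mtx'],np.array(p['dist']))[0,0]
    Rm=np.array(p['R']);o=-Rm.T@p['t'];return o,Rm.T@np.array([u[0],u[1],1])
def atz(p,xy,z):
    o,d=ray(p,xy);return o+d*(z-o[2])/d[2]
def proj(p,X):
    q,_=cv2.projectPoints(np.atleast_2d(np.array(X,float)),cv2.Rodrigues(np.array(p['R']))[0],np.array(p['t'],float),p['mtx'],np.array(p['dist']));return q[:,0]
def move(s,pos,Rm):  # from commanded/measured pose: fractions
    R0=R.from_quat(s['eef_rot']); d=R0.inv().apply(np.array(pos)-s['ee_pos'])/0.2
    w=(R0.inv()*Rm).as_rotvec()/(np.pi/2); return np.round(d,4),np.round(w,4)
def yaw(a,flip=0): # tool down, tool y axis along heading a+90deg.. tool x at angle a
    return R.from_euler('z',a)*R.from_quat([1,0,0,0])
E
python3 - <<'E'
import sys;sys.path.insert(0,'.')
from h import *;from bench import eyes
t=eyes.camera('top');s=eyes.camera('side')
for n in ['tank_mouth','beam_grip','lock_tip','press','cover','cover_handle','hole0','thread0','hammer','wrench']:
    for c,p in(('t',t),('s',s)): print(n,c,[(np.round(d['xy'],1).tolist(),round(d['p'],2)) for d in eyes.landmark_of(p,n)[:6]], [(np.round(d['xy'],1).tolist(),round(d['p'],2)) for d in eyes.regions_of(p,n)[:2]])
E
```

```text
tank_mouth t [] [([261.1, 211.3], 0.71)]
tank_mouth s [([320.8, 263.4], 0.87), ([405.9, 342.2], 0.69)] [([262.8, 195.8], 0.3)]
beam_grip t [([286.4, 227.5], 0.57), ([393.4, 250.3], 0.16)] [([285.2, 230.8], 0.77)]
beam_grip s [] [([320.0, 228.2], 0.81), ([309.1, 357.9], 0.71)]
lock_tip t [([224.1, 255.3], 0.47)] [([227.1, 255.1], 0.53)]
lock_tip s [([289.7, 162.0], 0.66), ([281.2, 459.6], 0.66), ([403.8, 341.4], 0.44)] [([291.0, 177.2], 0.74), ([219.5, 393.7], 0.33)]
press t [([246.9, 234.8], 0.59)] [([262.4, 211.5], 0.79), ([223.6, 255.2], 0.7)]
press s [([315.5, 245.4], 0.89), ([309.0, 355.9], 0.57)] [([339.5, 242.0], 0.85)]
cover t [([411.6, 258.9], 0.83), ([395.8, 216.0], 0.32)] [([413.7, 261.1], 0.72)]
cover s [([309.0, 353.9], 0.65)] [([309.9, 357.9], 0.98)]
cover_handle t [([413.8, 257.3], 0.64)] [([415.0, 258.7], 0.78), ([229.3, 253.5], 0.67)]
cover_handle s [([311.4, 344.2], 0.97)] [([307.9, 356.5], 0.91), ([291.3, 178.0], 0.51)]
hole0 t [([398.5, 281.9], 0.93), ([438.3, 264.4], 0.88), ([419.7, 233.1], 0.72), ([393.8, 251.5], 0.64), ([262.0, 310.4], 0.29)] [([409.4, 259.4], 0.68)]
hole0 s [([335.9, 366.2], 0.93), ([284.3, 343.5], 0.92), ([318.5, 343.5], 0.9), ([304.8, 379.2], 0.75)] [([307.7, 359.8], 0.63)]
thread0 t [([293.6, 246.9], 0.82), ([306.5, 216.5], 0.75), ([340.3, 251.0], 0.73), ([340.5, 220.8], 0.58)] [([265.4, 209.2], 0.72), ([227.9, 255.3], 0.5)]
thread0 s [([337.9, 276.6], 0.81), ([304.9, 254.9], 0.77), ([330.7, 256.4], 0.6), ([305.7, 277.6], 0.56)] [([339.9, 240.8], 0.95)]
hammer t [([155.2, 279.6], 0.69)] [([147.5, 275.2], 0.8)]
hammer s [([272.7, 202.7], 0.83)] []
wrench t [([261.0, 309.5], 0.85), ([359.0, 175.2], 0.65), ([339.5, 253.5], 0.58)] [([261.1, 311.5], 0.97)]
wrench s [([251.8, 253.6], 0.59), ([352.6, 425.7], 0.25)] [([265.5, 198.9], 0.74), ([252.0, 253.5], 0.65)]
```

View pics/top0c.png

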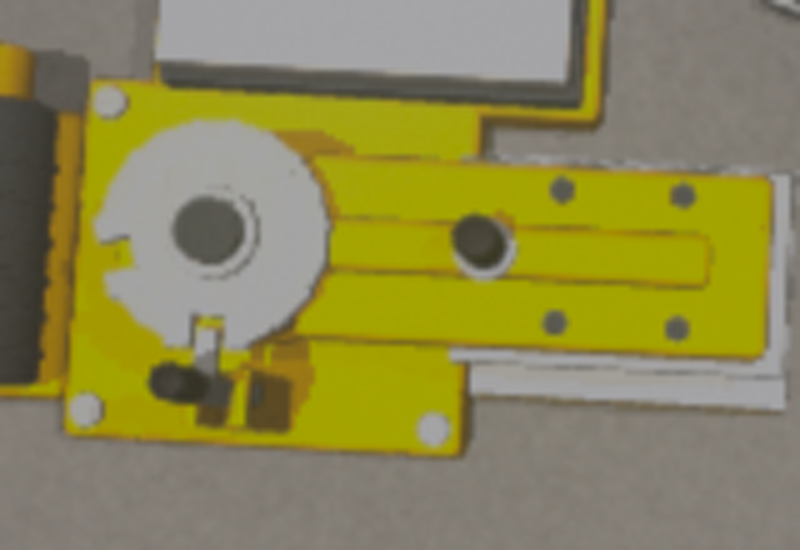

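```bash
cat >> h.py <<'E'
def pw(q,X): # press local->world
    X=np.atleast_2d(X); c,s=np.cos(q[2]),np.sin(q[2])
    return np.c_[q[0]+c*X[:,0]-s*X[:,1],q[1]+s*X[:,0]+c*X[:,1],X[:,2]]
E
python3 - <<'E'
from h import *;from bench import eyes
t=eyes.camera('top');s=eyes.camera('side')
L=[(0,0,.217),(0,-.130,.266),(0,-.280,.205),(-.046,-.28,.205),(.046,-.28,.205),(-.065,-.285,.075),(.065,-.285,.075)]
c=np.array([(214,234),(478,241),(768,267),(765,358),(771,177),(785,408),(790,174)])/5+[190,180]
f=lambda q:(proj(t,pw(q,L))-c).ravel()
o=least_squares(f,[.6,.2,0],loss='soft_l1');q=o.x
print(q,np.round(f(q).reshape(-1,2),1).tolist())
print('lever tip top',proj(t,pw(q,[-.075,0,.298])),'side preds:')
P=[(-.041,-.261,.075),(.041,-.261,.075),(-.041,-.139,.075),(.041,-.169,.075),(-.075,0,.298),(0,-.130,.245),(0,-.2,.077)]
print(np.round(proj(s,pw(q,P)),1))
# cover
H=[(-.041,-.061),(.041,-.061),(-.041,.061),(.041,.031)]
ct=np.array([(398.5,281.9),(438.3,264.4),(419.7,233.1),(393.8,251.5)]);cs=np.array([(335.9,366.2),(284.3,343.5),(318.5,343.5),(304.8,379.2)])
print('top holes z=.006',[np.round(atz(t,x,.006)[:2],3) for x in ct]);print('side',[np.round(atz(s,x,.006)[:2],3) for x in cs])
E
```

```text
[ 0.519312    0.25779197 -0.04016526] [[-1.8, 0.3], [-2.6, -0.5], [3.2, 0.1], [2.9, 0.8], [3.5, -0.6], [-1.6, 0.5], [-0.3, -0.6]]
lever tip top [[221.5159787  256.67020687]] side preds:
[[307.2 276.6]
 [336.7 275.7]
 [305.2 249.7]
 [333.6 255.2]
 [291.3 160.5]
 [319.7 198.6]
 [320.4 261.7]]
top holes z=.006 [array([ 0.391, -0.178]), array([ 0.442, -0.29 ]), array([ 0.53 , -0.238]), array([ 0.477, -0.164])]
side [array([ 0.515, -0.255]), array([ 0.395, -0.174]), array([ 0.481, -0.182]), array([ 0.437, -0.286])]
```

```bash
python3 - <<'E'
from h import *;from bench import eyes,r
t=eyes.camera('top');s=eyes.camera('side')
L=[(0,0,.217),(0,-.130,.266),(-.065,-.285,.075),(.065,-.285,.075),(-.075,0,.298)]
c=np.array([(214,234),(478,241),(785,408),(790,174),(165,383)])/5+[190,180]
LS=[(-.041,-.261,.075),(.041,-.261,.075),(.041,-.169,.075),(-.075,0,.298)]
cS=np.array([(305.7,277.6),(337.9,276.6),(331,256),(291.5,162)])
f=lambda q:np.r_[(proj(t,pw(q,L))-c),(proj(s,pw(q,LS))-cS)].ravel()
q=least_squares(f,[.6,.2,0],loss='soft_l1').x
print(q,np.round(f(q).reshape(-1,2),1).tolist())
st=r.read_state()
print(move(st,pw(q,[-.085,-.05,.40])[0],yaw(q[2]+np.pi)))
print(R.from_quat(st['eef_rot']).as_matrix().round(2))
w=eyes.camera('wrist');print('wrist cam in world',(-np.array(w['R']).T@w['t']).round(3),np.array(w['R']).round(2))
E
```

```text
[ 0.51918118  0.25365665 -0.04314701] [[-0.1, 0.3], [-0.8, -0.2], [-0.1, 0.9], [1.3, -0.2], [0.3, 0.1], [1.3, -0.0], [-1.3, 0.1], [2.6, 0.1], [-0.2, -0.9]]
(array([-1.7839, -1.5247, -0.8873]), array([ 1.000e-04, -0.000e+00, -1.532e-01]))
[[-0.96  0.28  0.  ]
 [ 0.28  0.96  0.  ]
 [ 0.    0.   -1.  ]]
wrist cam in world [0.109 0.62  0.385] [[ 0.28  0.96 -0.  ]
 [ 0.93 -0.27  0.26]
 [ 0.25 -0.07 -0.97]]
```

play_rows(
  motion=[
    [0,0,-0.3,0,0,0,100],
    [-0.2,-0.2,-0.6,0,0,-0.05,100],
    [-0.5,-0.4,-0.85,0,0,-0.1,100],
    [-0.75,-0.6,-0.887,0,0,-0.153,100],
    [-1,-0.85,-0.887,0,0,-0.153,80],
  ],
)

```text
time: 4.38
ee_pos: [0.2949, 0.4214, 0.3952]
eef_rot: [0.021, 1.0, 0.001, 0.001]
ft_force: [1.0, 1.3, 0.9]
width: 0.0829
```

```bash
python3 - <<'E'
from h import *;from bench import eyes,r
q=[.5192,.2537,-.0431];st=r.read_state();print(st['ee_pos'],move(st,pw(q,[-.105,-.05,.38])[0],yaw(q[2]+np.pi)))
E
```

```text
[0.29490781 0.42136272 0.39520968] (array([-0.6304, -1.04  ,  0.0745]), array([0.0013, 0.0007, 0.0006]))
```

play_rows(
  motion=[
    [-0.2,-0.3,0.03,0,0,0,80],
    [-0.4,-0.6,0.05,0,0,0,80],
    [-0.63,-0.9,0.074,0,0,0,80],
    [-0.63,-1,0.074,0,0,0,80],
    [-0.63,-1,0.074,0,0,0,80],
  ],
)

```text
time: 5.0
ee_pos: [0.4126, 0.2135, 0.3795]
eef_rot: [0.025, 1.0, 0.0, 0.0]
ft_force: [-0.3, 0.0, 0.2]
width: 0.0696
```

```bash
python3 - <<'E'
from h import *;from bench import eyes,r
q=[.5192,.2537,-.0431];st=r.read_state();w=eyes.camera('wrist');im=w['image'][:,:,::-1].copy()
P=[(-.075,0,.298),(-.075,0,.243),(0,0,.217),(0,-.13,.266),(0,-.13,.205),(-.041,-.261,.075),(.041,-.261,.075),(-.041,-.139,.075),(-.065,-.285,.075),(.065,-.285,.075),(-.046,-.28,.205)]
pr=proj(w,pw(q,P));print(np.round(pr))
for x in pr: cv2.drawMarker(im,tuple(int(v) for v in x),(255,0,255),0,10,1) if abs(x).max()<2000 else 0
cv2.imwrite('pics/w1.png',im);print(st['ee_pos'],st['ft_force'])
E
```

```text
[[388. 293.]
 [377. 268.]
 [371. 334.]
 [221. 363.]
 [236. 329.]
 [156. 253.]
 [163. 311.]
 [249. 252.]
 [136. 235.]
 [149. 327.]
 [ 81. 285.]]
[0.41256124 0.21354011 0.37949444] [-0.29931535  0.01544583  0.17631412]
```

View pics/w1.png

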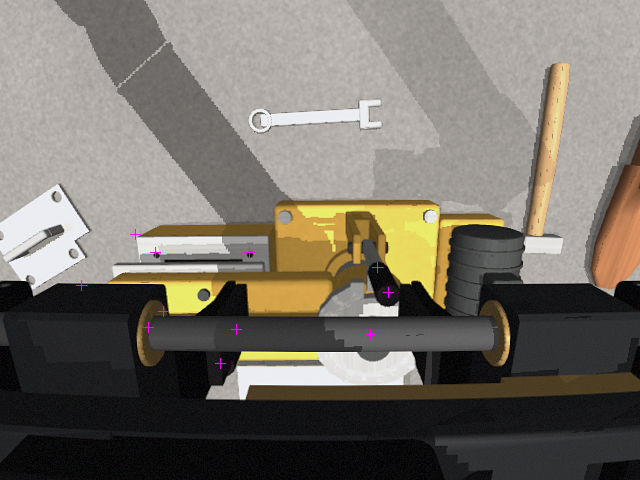

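```bash
python3 - <<'E'
from h import *;from bench import eyes,r
q=[.5192,.2537,-.0431];st=r.read_state()
Y=yaw(q[2]+np.pi)
for a in (0,.15,.3,.45,.5): print(a,move(st,pw(q,[-.075-.104*np.sin(a),0,.151+.104*np.cos(a)])[0],Y))
E
```

```text
0 (array([-0.1541,  0.2107,  0.622 ]), array([ 0.0007,  0.0003, -0.0022]))
0.15 (array([-0.0764,  0.2105,  0.6279]), array([ 0.0007,  0.0003, -0.0022]))
0.3 (array([-5.000e-04,  2.102e-01,  6.452e-01]), array([ 0.0007,  0.0003, -0.0022]))
0.45 (array([0.0721, 0.2099, 0.6737]), array([ 0.0007,  0.0003, -0.0022]))
0.5 (array([0.0952, 0.2098, 0.6856]), array([ 0.0007,  0.0003, -0.0022]))
```

play_rows(
  motion=[
    [-0.154,0.21,0.1,0,0,0,50],
    [-0.154,0.21,0.3,0,0,0,50],
    [-0.154,0.21,0.5,0,0,0,50],
    [-0.154,0.21,0.62,0,0,0,50],
    [-0.154,0.21,0.62,0,0,0,50],
  ],
)

```text
time: 5.68
ee_pos: [0.4421, 0.2589, 0.2534]
eef_rot: [0.021, 1.0, -0.001, -0.001]
ft_force: [0.1, -0.4, -0.3]
width: 0.0438
```

play_rows(
  motion=[
    [0,0,0,0,0,0,0],
    [0,0,0,0,0,0,0],
    [0,0,0,0,0,0,0],
    [0,0,0,0,0,0,0],
    [0,0,0,0,0,0,0],
  ],
  squeeze=12,
)

```text
time: 6.3
ee_pos: [0.4438, 0.2572, 0.2556]
eef_rot: [0.022, 1.0, -0.0, 0.0]
ft_force: [-2.1, -5.1, 5.2]
width: 0.0178
```

play_rows(
  motion=[
    [0.04,0,0.002,0,0,0,0],
    [0.078,0,0.006,0,0,0,0],
    [0.153,0,0.023,0,0,0,0],
    [0.226,0,0.052,0,0,0,0],
    [0.249,0,0.064,0,0,0,0],
  ],
)

```text
time: 6.92
ee_pos: [0.3936, 0.2594, 0.2426]
eef_rot: [0.022, 1.0, -0.0, 0.0]
ft_force: [0.3, -4.9, 5.6]
width: 0.0176
```

play_rows(
  motion=[
    [0,0,0,0,0,0,0],
    [0,0,0,0,0,0,50],
    [0,0,0,0,0,0,50],
    [0,0,-0.2,0,0,0,50],
    [0,0,-0.4,0,0,0,50],
  ],
)

```text
time: 7.55
ee_pos: [0.3935, 0.2603, 0.323]
eef_rot: [0.022, 1.0, -0.0, -0.0]
ft_force: [0.4, 0.8, 0.9]
width: 0.0416
```

```bash
python3 - <<'E'
from h import *;from bench import eyes,r
q=[.5192,.2537,-.0431];st=r.read_state();p=eyes.camera('side')
print([np.round(proj(p,pw(q,[-.075-.128*np.sin(a),0,.17+.128*np.cos(a)])),1).tolist() for a in (0,.3,.5)])
cv2.imwrite('pics/s1.png',cv2.resize(p['image'][120:300,230:450,::-1],None,fx=3,fy=3,interpolation=cv2.INTER_CUBIC))
Y=yaw(q[2]+np.pi)
print(st['ee_pos']);print(move(st,pw(q,[0,-.13,.33])[0],Y),move(st,pw(q,[0,-.13,.225])[0],Y))
E
```

```text
[[[291.3, 161.1]], [[278.4, 163.1]], [[270.4, 166.3]]]
[0.39353089 0.26029136 0.32301347]
(array([-0.6292, -0.6559, -0.0351]), array([-0.0001, -0.0003,  0.    ])) (array([-0.6294, -0.6558,  0.4899]), array([-0.0001, -0.0003,  0.    ]))
```

View pics/s1.png

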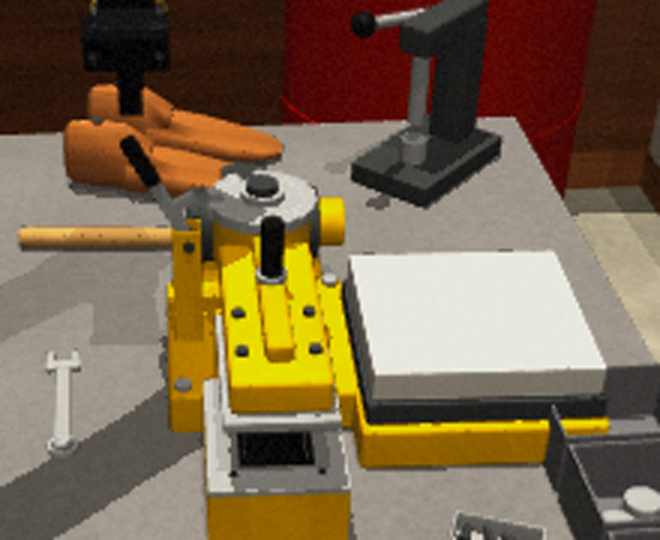

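play_rows(
  motion=[
    [-0.2,-0.2,-0.035,0,0,0,60],
    [-0.4,-0.4,-0.035,0,0,0,60],
    [-0.629,-0.656,-0.035,0,0,0,60],
    [-0.629,-0.656,-0.035,0,0,0,60],
    [-0.629,-0.656,0.1,0,0,0,60],
  ],
)

```text
time: 8.22
ee_pos: [0.5151, 0.1235, 0.303]
eef_rot: [0.022, 1.0, 0.001, 0.001]
ft_force: [0.1, 0.1, -1.1]
width: 0.052
```

play_rows(
  motion=[
    [0,0,0.15,0,0,0,60],
    [0,0,0.3,0,0,0,60],
    [0,0,0.39,0,0,0,60],
    [0,0,0.39,0,0,0,0],
    [0,0,0.39,0,0,0,0],
  ],
)

```text
time: 8.85
ee_pos: [0.5143, 0.124, 0.2253]
eef_rot: [0.022, 1.0, 0.0, 0.001]
ft_force: [0.3, 0.5, 0.1]
width: 0.0394
```

play_rows(
  motion=[
    [0,0,0,0,0,0,0],
    [0,0,0,0,0,0,0],
    [0,0,0,0,0,0,0],
    [0,0,0,0,0,0,0],
  ],
)

```text
time: 9.35
ee_pos: [0.5142, 0.1239, 0.2249]
eef_rot: [0.022, 1.0, 0.0, 0.001]
ft_force: [0.2, -0.1, 6.2]
width: 0.0216
```

```bash
python3 - <<'E'
from h import *;from bench import eyes,r
q=[.5192,.2537,-.0431];st=r.read_state()
Y=yaw(q[2]+np.pi)
print(st['ee_pos'],st['width'],pw(q,[0,-.13,.225]))
e=np.array(pw(q,[0,-.13,0])[0])
st['ee_pos']=e
for i in range(1,15): a=1.3*i/13;print(round(a,2),move(st,pw(q,[.13*np.sin(a),-.13*np.cos(a),0])[0],Y)[0])
E
```

```text
[0.51417313 0.12390795 0.22485912] 0.0215821313520571 [[0.51359873 0.12382073 0.225     ]]
0.1 [-0.0649  0.0033  0.0001]
0.2 [-0.1291  0.013   0.0002]
0.3 [-0.1921  0.0291  0.0002]
0.4 [-0.2531  0.0514  0.0003]
0.5 [-0.3116  0.0796  0.0004]
0.6 [-0.367   0.1136  0.0005]
0.7 [-0.4187  0.1529  0.0006]
0.8 [-0.4662  0.1972  0.0007]
0.9 [-0.5091  0.2461  0.0008]
1.0 [-0.5469  0.2989  0.0009]
1.1 [-0.5792  0.3553  0.001 ]
1.2 [-0.6057  0.4146  0.0011]
1.3 [-0.6262  0.4763  0.0011]
1.4 [-0.6404  0.5397  0.0012]
```

play_rows(
  motion=[
    [-0.065,0.003,0,0,0,0,0],
    [-0.129,0.013,0,0,0,0,0],
    [-0.192,0.029,0,0,0,0,0],
    [-0.253,0.051,0,0,0,0,0],
    [-0.312,0.08,0,0,0,0,0],
  ],
)

```text
time: 9.98
ee_pos: [0.5774, 0.1347, 0.2246]
eef_rot: [0.023, 1.0, -0.001, -0.0]
ft_force: [-2.8, -8.2, 8.0]
width: 0.0219
```

play_rows(
  motion=[
    [-0.055,0.034,0,0,0,0,0],
    [-0.107,0.073,0,0,0,0,0],
    [-0.155,0.118,0,0,0,0,0],
    [-0.198,0.167,0,0,0,0,0],
    [-0.235,0.219,0,0,0,0,0],
  ],
)

```text
time: 10.6
ee_pos: [0.6298, 0.1705, 0.2248]
eef_rot: [0.026, 1.0, -0.004, 0.003]
ft_force: [15.9, -20.4, -0.2]
width: 0.0213
```

play_rows(
  motion=[
    [-0.032,0.056,0,0,0,0,0],
    [-0.059,0.116,0,0,0,0,0],
    [-0.079,0.177,0,0,0,0,0],
    [-0.081,0.187,0,0,0,0,0],
    [-0.081,0.187,0,0,0,0,0],
  ],
)

```text
time: 11.22
ee_pos: [0.6478, 0.2125, 0.2252]
eef_rot: [0.023, 1.0, -0.001, 0.004]
ft_force: [18.3, -4.4, -1.4]
width: 0.022
```

```bash
python3 - <<'E'
from h import *;from bench import eyes,r
q=[.5192,.2537,-.0431];st=r.read_state()
d=R.from_euler('z',-q[2]).apply(st['ee_pos']-[q[0],q[1],0]);print(d,np.hypot(*d[:2]),np.arctan2(d[0],-d[1]),st['ft_force'],st['torque'])
p=eyes.camera('top')
cv2.imwrite('pics/t2.png',cv2.resize(p['image'][120:290,180:360,::-1],None,fx=3,fy=3,interpolation=cv2.INTER_CUBIC))
E
```

```text
[ 0.13023698 -0.03561259  0.22518156] 0.13501824817069827 1.3038768230779152 [18.26266996 -4.42797539 -1.40852492] [-0.81385516 -3.94908905  0.05913264]
```

View pics/t2.png

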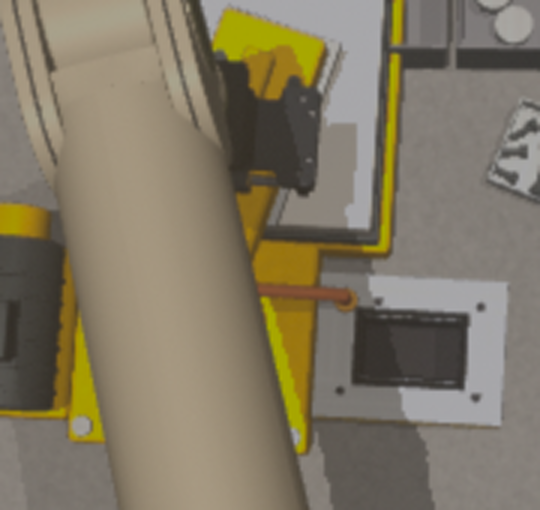

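play_rows(
  motion=[
    [0.01,0.02,0,0,0,0,0],
    [0.01,0.03,0,0,0,0,0],
    [0.01,0.03,0,0,0,0,0],
  ],
)

```text
time: 11.65
ee_pos: [0.6461, 0.2135, 0.2252]
eef_rot: [0.026, 1.0, -0.004, 0.004]
ft_force: [13.9, -15.8, 2.5]
width: 0.022
```

play_rows(
  motion=[
    [0,0,0,0,0,0,60],
    [0,0,0,0,0,0,60],
    [0,0,0,0,0,0,60],
    [0,0,-0.2,0,0,0,60],
    [0,0,-0.5,0,0,0,60],
  ],
)

```text
time: 12.28
ee_pos: [0.6406, 0.2219, 0.3232]
eef_rot: [0.021, 1.0, -0.001, -0.002]
ft_force: [1.2, 0.5, 1.0]
width: 0.0516
```

```bash
python3 - <<'E'
from h import *;from bench import eyes,r
q=[.5192,.2537,-.0431];st=r.read_state()
p=eyes.camera('side')
P=[np.round(proj(p,pw(q,[.13*np.sin(a),-.13*np.cos(a),.245])),1).tolist() for a in (1.2,1.25,1.3)]
print(P,[(d['xy'],d['p']) for d in eyes.landmark_of(p,'beam_grip')[:2]])
print(st['ee_pos'],move(st,pw(q,[-.20,0,.33])[0],yaw(q[2]+np.pi)))
Y=yaw(q[2]+np.pi)
for a in (.5,.0): print(a,move(st,pw(q,[-.075-.104*np.sin(a),0,.151+.104*np.cos(a)])[0],Y))
cv2.imwrite('pics/s3.png',cv2.resize(p['image'][120:300,230:450,::-1],None,fx=3,fy=3,interpolation=cv2.INTER_CUBIC))
E
```

```text
[[[359.2, 183.8]], [[359.6, 182.7]], [[360.0, 181.7]]] [([360.5, 181.9], 0.89)]
[0.64055522 0.22193093 0.32324502] (array([ 1.6131,  0.1337, -0.0272]), array([-0.0009, -0.0026,  0.0005]))
0.5 (array([1.2356, 0.134 , 0.4098]), array([-0.0009, -0.0026,  0.0005]))
0.0 (array([0.9865, 0.1337, 0.3451]), array([-0.0009, -0.0026,  0.0005]))
```

View pics/s3.png

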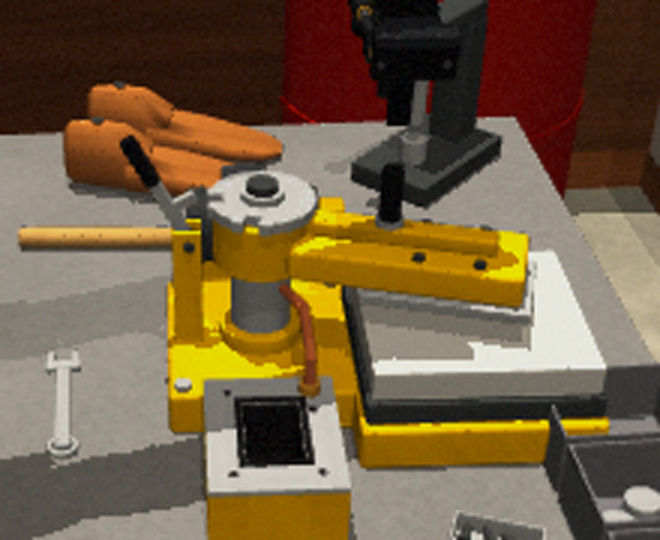

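play_rows(
  motion=[
    [0.2,0.05,-0.1,0,0,0,60],
    [0.45,0.1,-0.1,0,0,0,60],
    [0.7,0.134,-0.1,0,0,0,60],
    [0.95,0.134,-0.1,0,0,0,60],
    [1,0.134,-0.1,0,0,0,60],
  ],
)

```text
time: 13.0
ee_pos: [0.4404, 0.2581, 0.3447]
eef_rot: [0.02, 1.0, 0.001, -0.0]
ft_force: [0.2, 0.4, 0.3]
width: 0.0524
```

play_rows(
  motion=[
    [0.236,0,0,0,0,0,60],
    [0.236,0,0.1,0,0,0,60],
    [0.236,0,0.3,0,0,0,60],
    [0.236,0,0.51,0,0,0,60],
    [0.236,0,0.51,0,0,0,60],
  ],
)

```text
time: 13.62
ee_pos: [0.395, 0.2578, 0.2399]
eef_rot: [0.022, 1.0, -0.002, -0.002]
ft_force: [0.3, -0.4, 0.3]
width: 0.0522
```

play_rows(
  motion=[
    [0,0,0,0,0,0,0],
    [0,0,0,0,0,0,0],
    [0,0,0,0,0,0,0],
    [0,0,0,0,0,0,0],
    [0,0,0,0,0,0,0],
  ],
)

```text
time: 14.25
ee_pos: [0.3961, 0.2592, 0.2426]
eef_rot: [0.022, 1.0, 0.0, 0.0]
ft_force: [-1.0, 0.5, 2.0]
width: 0.0179
```

```bash
python3 - <<'E'
from h import *;from bench import eyes,r
q=[.5192,.2537,-.0431];st=r.read_state();Y=yaw(q[2]+np.pi)
print(st['ee_pos'],st['width'])
for a in (.5,.4,.3,.2,.1,.0,-.03): print(a,move(st,pw(q,[-.075-.104*np.sin(a),0,.151+.104*np.cos(a)])[0],Y))
E
```

```text
[0.39610402 0.2591519  0.2425658 ] 0.017921277150025526
0.5 (array([ 0.0082, -0.0007,  0.0015]), array([ 0.0005,  0.0003, -0.0001]))
0.4 (array([-0.0386, -0.0007, -0.0211]), array([ 0.0005,  0.0003, -0.0001]))
0.3 (array([-0.0874, -0.0007, -0.0389]), array([ 0.0005,  0.0003, -0.0001]))
0.2 (array([-0.1378, -0.0006, -0.0517]), array([ 0.0005,  0.0003, -0.0001]))
0.1 (array([-0.1892, -0.0006, -0.0595]), array([ 0.0005,  0.0003, -0.0001]))
0.0 (array([-0.2411, -0.0006, -0.0621]), array([ 0.0005,  0.0003, -0.0001]))
-0.03 (array([-0.2567, -0.0006, -0.0618]), array([ 0.0005,  0.0003, -0.0001]))
```

play_rows(
  motion=[
    [-0.039,0,-0.021,0,0,0,0],
    [-0.087,0,-0.039,0,0,0,0],
    [-0.138,0,-0.052,0,0,0,0],
    [-0.189,0,-0.06,0,0,0,0],
    [-0.25,0,-0.062,0,0,0,0],
  ],
)

```text
time: 14.88
ee_pos: [0.4468, 0.2569, 0.255]
eef_rot: [0.022, 1.0, 0.0, 0.0]
ft_force: [-4.3, 3.2, -0.4]
width: 0.0173
```

play_rows(
  motion=[
    [-0.01,0,0,0,0,0,0],
    [-0.01,0,0,0,0,0,0],
    [-0.01,0,0,0,0,0,0],
  ],
)

```text
time: 15.25
ee_pos: [0.4477, 0.2569, 0.2549]
eef_rot: [0.021, 1.0, 0.0, -0.001]
ft_force: [-8.4, 1.5, 3.3]
width: 0.0175
```

play_rows(
  motion=[
    [0,0,0,0,0,0,60],
    [0,0,0,0,0,0,60],
    [0,0,0,0,0,0,60],
    [0,0,-0.25,0,0,0,70],
    [0,0,-0.5,0,0,0,80],
  ],
)

```text
time: 15.88
ee_pos: [0.448, 0.2562, 0.3557]
eef_rot: [0.022, 1.0, -0.0, -0.0]
ft_force: [1.5, 0.3, 0.3]
width: 0.0595
```

```bash
python3 - <<'E'
from h import *;from bench import eyes,r
q=[.5192,.2537,-.0431];st=r.read_state()
s=eyes.camera('side');t=eyes.camera('top')
for p,n in((s,'side'),(t,'top')): print([np.round(proj(p,pw(q,[-.075-.128*np.sin(a),0,.17+.128*np.cos(a)])),1).tolist() for a in (0,.1)],[(np.round(d['xy'],1),d['p']) for d in eyes.landmark_of(p,'lock_tip')[:2]],[(np.round(d['xy'],1),d['p']) for d in eyes.landmark_of(p,'beam_grip')[:1]])
H=[(-.041,-.061,.006),(.041,-.061,.006),(-.041,.061,.006),(.041,.031,.006)]
ct=np.array([(398.5,281.9),(438.3,264.4),(419.7,233.1),(393.8,251.5)]);cs=np.array([(335.9,366.2),(284.3,343.5),(318.5,343.5),(304.8,379.2)])
A=np.r_[[atz(t,x,.006)[:2] for x in ct],[atz(s,x,.006)[:2] for x in cs]]
from itertools import permutations
H=np.array(H);best=None
for pm in permutations(range(4)):
  pr=np.array(pm); cs2=cs[[3-0 if 0 else i for i in (1,3,0,2)]]
  def f(c): return np.r_[(proj(t,pw(c,H[pr]))-ct),(proj(s,pw(c,H[pr]))-cs2)].ravel()
  for y0 in (0,1.5,3,4.5):
    o=least_squares(f,[.46,-.22,y0],loss='soft_l1')
    if best is None or o.cost<best[0]: best=(o.cost,o.x,pm,np.round(f(o.x),1))
print(best)
c=best[1]
print('handle',proj(t,pw(c,[0,0,.046])),proj(s,pw(c,[0,0,.046])))
a=cv2.resize(s['image'][120:300,230:340,::-1],None,fx=3,fy=3,interpolation=cv2.INTER_CUBIC)
b=cv2.resize(t['image'][220:300,370:450,::-1],None,fx=5,fy=5,interpolation=cv2.INTER_CUBIC)
im=np.zeros((540,800,3),np.uint8);im[:540,:330]=a;im[:400,350:750]=b;cv2.imwrite('pics/m4.png',im)
E
```

```text
[[[291.3, 161.1]], [[286.9, 161.4]]] [] [(array([359.2, 179.8]), 0.63)]
[[[223.3, 256.7]], [[222.9, 262.5]]] [(array([396. , 279.7]), 0.45)] [(array([247.9, 173.1]), 0.65)]
(np.float64(16.152787317107556), array([ 0.45430442, -0.2146109 ,  0.41214983]), (2, 0, 1, 3), array([-0.9, -0.5, -1.2,  0.2,  5.7,  4.9,  1.9, -0.9, -0.9,  0.6,  1.7,
        0.3,  0.5, -0.5, -1. , -3.5]))
handle [[414.13645565 259.1024559 ]] [[309.34459521 343.74862586]]
```

View pics/m4.png

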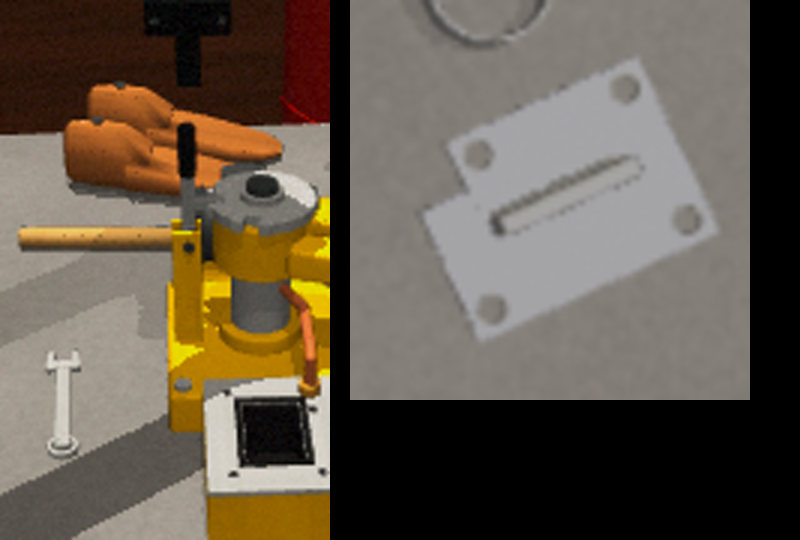

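```bash
python3 - <<'E'
from h import *;from bench import eyes,r
s=eyes.camera('side');t=eyes.camera('top');st=r.read_state()
H=np.array([(-.041,.061,.006),(-.041,-.061,.006),(.041,-.061,.006),(.041,.031,.006)])
ct=np.array([(398.4,281.8),(437.4,263.8),(425,237.8),(395.8,250.8)]);cs=np.array([(284.3,343.5),(304.8,379.2),(335.9,366.2),(318.5,343.5)])
f=lambda c,w=.5: np.r_[(proj(t,pw(c,H))-ct),w*(proj(s,pw(c,H))-cs)].ravel()
c=least_squares(f,[.46,-.22,.4],loss='soft_l1').x
print(c,np.round(f(c,1).reshape(-1,2),1).tolist())
print('handle',proj(t,pw(c,[0,0,.046])),proj(s,pw(c,[0,0,.046])))
st['ee_pos'];h=pw(c,[0,0,0.2])[0];print(h)
# jaws along cover x -> tool y along cover x ; options of yaw
for k in (-1,1):
  print(k,move(st,h,yaw(c[2]+k*np.pi/2)))
  print('tool x,y',yaw(c[2]+k*np.pi/2).as_matrix()[:2,:2].round(2).tolist())
print(st['joint_positions'].round(2))
E
```

```text
[ 0.45443426 -0.21528956  0.42229016] [[-0.3, -0.3], [-0.0, 0.5], [0.4, 0.0], [0.1, -0.1], [-1.0, 1.0], [2.1, 0.6], [0.7, -0.5], [-1.1, -3.4]]
handle [[414.38292471 259.05820217]] [[309.42403665 343.9618942 ]]
[ 0.45443426 -0.21528956  0.2       ]
-1 (array([-0.1375, -2.3536,  0.77  ]), array([ 4.0000e-04, -1.3000e-03, -1.2965e+00]))
tool x,y [[0.41, -0.91], [-0.91, -0.41]]
1 (array([-0.1375, -2.3536,  0.77  ]), array([-1.200e-03, -3.000e-04,  7.035e-01]))
tool x,y [[-0.41, 0.91], [0.91, 0.41]]
[-0.94  0.04  0.35  1.53 -0.01  1.57  0.93]
```

play_rows(
  motion=[
    [0,-0.2,0,0,0,0.07,80],
    [0,-0.4,0,0,0,0.17,80],
    [-0.03,-0.6,0,0,0,0.25,80],
    [-0.06,-0.8,0,0,0,0.35,80],
    [-0.06,-1,0,0,0,0.42,80],
  ],
)

```text
time: 16.9
ee_pos: [0.451, 0.0548, 0.3538]
eef_rot: [0.347, 0.938, -0.0, -0.0]
ft_force: [0.8, -0.5, 0.3]
width: 0.0697
```

```bash
python3 - <<'E'
from h import *;from bench import eyes,r
c=[.4544,-.2153,.4223];st=r.read_state();print(st['ee_pos'],move(st,pw(c,[0,0,.25])[0],yaw(c[2]+np.pi/2)))
E
```

```text
[0.45096912 0.05480262 0.35376604] (array([-0.8913, -1.0144,  0.5195]), array([-8.000e-04, -2.000e-04,  2.806e-01]))
```

play_rows(
  motion=[
    [-0.2,-0.2,0.05,0,0,0.07,80],
    [-0.4,-0.4,0.1,0,0,0.17,80],
    [-0.6,-0.6,0.2,0,0,0.25,80],
    [-0.75,-0.8,0.35,0,0,0.281,80],
    [-0.891,-1,0.52,0,0,0.281,80],
  ],
)

```text
time: 17.52
ee_pos: [0.4573, -0.2131, 0.2493]
eef_rot: [0.542, 0.84, 0.0, 0.0]
ft_force: [0.6, 0.5, -0.9]
width: 0.0695
```

play_rows(
  motion=[
    [0,0,0,0,0,0,80],
    [0,0,0,0,0,0,80],
  ],
)

```text
time: 17.77
ee_pos: [0.4577, -0.211, 0.2503]
eef_rot: [0.542, 0.841, -0.0, -0.0]
ft_force: [-1.0, 0.2, 0.1]
width: 0.0693
```

```bash
python3 - <<'E'
from h import *;from bench import eyes,r
c=[.4544,-.2153,.4223];st=r.read_state();w=eyes.camera('wrist');im=w['image'][:,:,::-1].copy()
P=[(-.041,.061,.006),(-.041,-.061,.006),(.041,-.061,.006),(.041,.031,.006),(0,.042,.046),(0,-.042,.046),(-.055,.075,.006),(.025,.075,.006)]
pr=proj(w,pw(c,P));print(np.round(pr).tolist())
for x in pr: cv2.drawMarker(im,tuple(int(v) for v in x),(255,0,255),0,10,1)
cv2.imwrite('pics/w5.png',im);print(st['ee_pos'],move(st,pw(c,[0,0,.25])[0],yaw(c[2]+np.pi/2)))
E
```

```text
[[278.0, 156.0], [281.0, 267.0], [354.0, 268.0], [356.0, 185.0], [317.0, 178.0], [317.0, 262.0], [264.0, 142.0], [342.0, 142.0]]
[ 0.45774814 -0.21097003  0.25025172] (array([-0.0128, -0.0242,  0.0013]), array([-0.0004, -0.0004,  0.0025]))
```

View pics/w5.png

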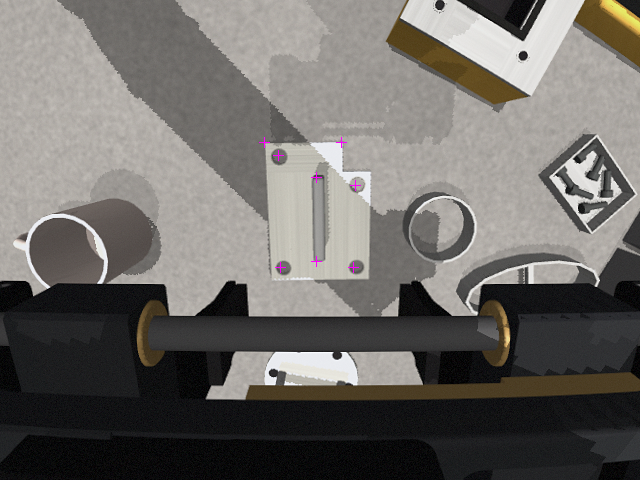

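play_rows(
  motion=[
    [-0.013,-0.024,0.2,0,0,0.0025,75],
    [-0.013,-0.024,0.45,0,0,0.0025,75],
    [-0.013,-0.024,0.7,0,0,0.0025,75],
    [-0.013,-0.024,0.9,0,0,0.0025,75],
    [-0.013,-0.024,0.97,0,0,0.0025,75],
  ],
)

```text
time: 18.45
ee_pos: [0.4541, -0.2143, 0.0551]
eef_rot: [0.542, 0.84, -0.0, -0.001]
ft_force: [0.3, -0.3, 0.2]
width: 0.0651
```

play_rows(
  motion=[
    [0,0,0.09,0,0,0,75],
    [0,0,0.17,0,0,0,75],
    [0,0,0.17,0,0,0,75],
  ],
)

```text
time: 18.82
ee_pos: [0.4542, -0.2156, 0.022]
eef_rot: [0.543, 0.84, -0.0, -0.001]
ft_force: [0.3, -1.5, 1.1]
width: 0.0651
```

```bash
python3 - <<'E'
from h import *;from bench import eyes,r
c=[.4544,-.2153,.4223];st=r.read_state();print(st['ee_pos'],st['ft_force'],move(st,pw(c,[0,0,.021])[0],yaw(c[2]+np.pi/2)))
w=eyes.camera('wrist');cv2.imwrite('pics/w6.png',w['image'][:,:,::-1])
E
```

```text
[ 0.45419962 -0.21563911  0.02199063] [ 0.33858707 -1.48768344  1.11770858] (array([0.0011, 0.0016, 0.005 ]), array([-0.0005, -0.0005,  0.0001]))
```

play_rows(
  motion=[
    [0,0,0,0,0,0,30],
    [0,0,0,0,0,0,0],
    [0,0,0,0,0,0,0],
    [0,0,0,0,0,0,0],
    [0,0,0,0,0,0,0],
  ],
  squeeze=45,
)

```text
time: 19.5
ee_pos: [0.4545, -0.2158, 0.0226]
eef_rot: [0.543, 0.84, 0.0, 0.0]
ft_force: [0.8, -0.2, -0.7]
width: 0.0235
```

play_rows(
  motion=[
    [0,0,0,0,0,0,0],
    [0,0,0,0,0,0,0],
    [0,0,-0.1,0,0,0,0],
    [0,0,-0.3,0,0,0,0],
    [0,0,-0.5,0,0,0,0],
  ],
)

```text
time: 20.12
ee_pos: [0.4537, -0.2157, 0.123]
eef_rot: [0.543, 0.84, -0.0, -0.001]
ft_force: [0.6, 0.5, -3.3]
width: 0.0117
```

play_rows(
  motion=[
    [0,0,-0.2,0,0,0,0],
    [0,0,-0.4,0,0,0,0],
    [0,0,-0.5,0,0,0,0],
    [0,0,-0.5,0,0,0,0],
  ],
)

```text
time: 20.62
ee_pos: [0.4549, -0.216, 0.2231]
eef_rot: [0.543, 0.84, 0.001, 0.001]
ft_force: [-0.8, 0.0, -4.9]
width: 0.0114
```

```bash
python3 - <<'E'
from h import *;from bench import eyes,r
q=[.5192,.2537,-.0431];st=r.read_state();print(st['ee_pos'],st['width'],st['ft_force'])
print(move(st,pw(q,[0,-.2,.23])[0],yaw(q[2]+np.pi/2)))
w=eyes.camera('wrist')
c=[st['ee_pos'][0],st['ee_pos'][1],.4223];z=st['ee_pos'][2]-.021
print(np.round(proj(w,pw(c,[(a,b,z+.006) for a,b in ((-.041,.061),(-.041,-.061),(.041,-.061),(.041,.031))])),1).tolist())
cv2.imwrite('pics/w7.png',w['image'][:,:,::-1])
E
```

```text
[ 0.45488686 -0.21596272  0.22313902] 0.011384320508983602 [-0.84431887  0.02627683 -4.88010999]
(array([ 1.1165,  0.8072, -0.0333]), array([ 0.0012, -0.    ,  0.2963]))
[[230.3, 165.5], [245.1, 394.1], [395.3, 394.1], [405.7, 229.3]]
```

View pics/w7.png

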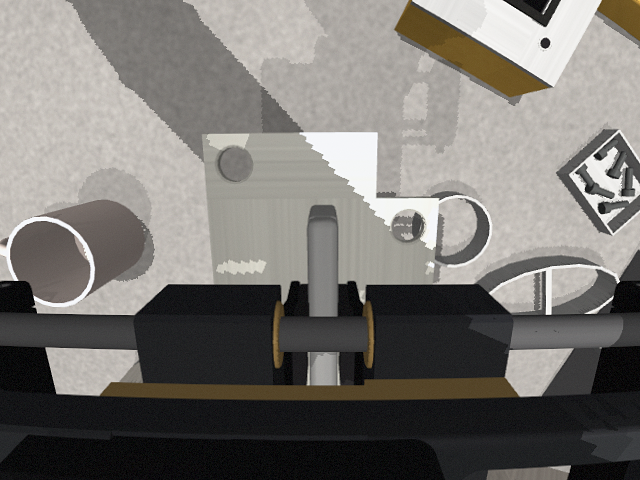

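play_rows(
  motion=[
    [0.2,0.15,0,0,0,0.06,0],
    [0.4,0.3,0,0,0,0.12,0],
    [0.6,0.45,0,0,0,0.18,0],
    [0.8,0.6,0,0,0,0.24,0],
    [1,0.72,-0.03,0,0,0.296,0],
  ],
)

```text
time: 21.3
ee_pos: [0.503, 0.0272, 0.2264]
eef_rot: [0.723, 0.691, -0.002, -0.001]
ft_force: [1.1, -0.7, -4.0]
width: 0.0117
```

```bash
python3 - <<'E'
from h import *;from bench import eyes,r
q=[.5192,.2537,-.0431];st=r.read_state();print(st['ee_pos'])
print(move(st,pw(q,[0,-.2,.19])[0],yaw(q[2]+np.pi/2)))
E
```

```text
[0.50296991 0.02720756 0.22635461]
(array([0.1352, 0.0326, 0.1815]), array([-0.0021,  0.0008, -0.0015]))
```

play_rows(
  motion=[
    [0.06,0.015,0.04,0,0,-0.001,0],
    [0.135,0.033,0.1,0,0,-0.001,0],
    [0.135,0.033,0.18,0,0,-0.001,0],
    [0.135,0.033,0.18,0,0,-0.001,0],
  ],
)

```text
time: 21.8
ee_pos: [0.5105, 0.0507, 0.1906]
eef_rot: [0.722, 0.692, -0.002, -0.001]
ft_force: [-1.0, 0.6, -3.7]
width: 0.0118
```

```bash
python3 - <<'E'
from h import *;from bench import eyes,r
q=[.5192,.2537,-.0431];st=r.read_state();w=eyes.camera('wrist');im=w['image'][:,:,::-1].copy()
z=st['ee_pos'][2]-.0223+.006
c=[*st['ee_pos'][:2],q[2]]
a=proj(w,pw(c,[(-.041,.061,z),(.041,.031,z),(-.055,.075,z),(.025,.075,z),(.025,.045,z),(.055,.045,z)]))
b=proj(w,pw(q,[(-.041,-.139,.075),(.041,-.169,.075),(-.065,-.115,.075),(.065,-.115,.075),(-.065,-.285,.075),(.04,-.14,.087)]))
print(st['ee_pos'],np.round(a).tolist(),np.round(b).tolist())
for x in a: cv2.drawMarker(im,tuple(int(v) for v in x),(255,0,255),0,10,1)
for x in b: cv2.drawMarker(im,tuple(int(v) for v in x),(0,200,0),1,10,1)
cv2.imwrite('pics/w8.png',im)
E
```

```text
[0.51046255 0.05074022 0.19058389] [[231.0, 167.0], [405.0, 230.0], [199.0, 136.0], [375.0, 135.0], [373.0, 201.0], [436.0, 201.0]] [[264.0, 154.0], [377.0, 196.0], [229.0, 119.0], [414.0, 119.0], [242.0, 338.0], [380.0, 156.0]]
```

View pics/w8.png

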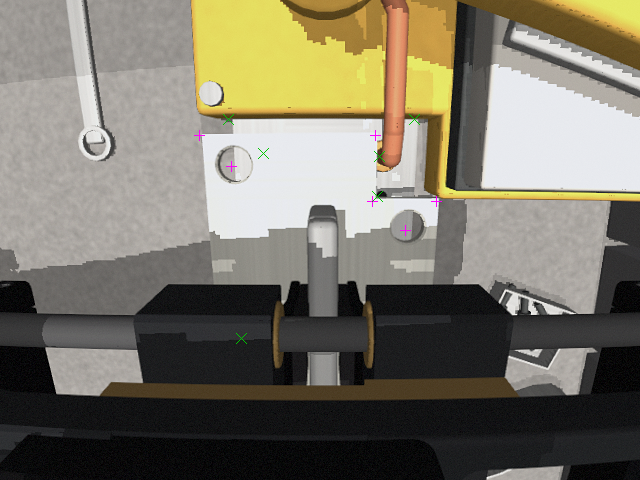

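```bash
python3 - <<'E'
from h import *;from bench import eyes,r
q=[.5192,.2537,-.0431];st=r.read_state()
print(move(st,pw(q,[0,-.202,.120])[0],yaw(q[2]+np.pi/2)))
E
```

```text
(array([ 0.0055, -0.0025,  0.3584]), array([-0.001 ,  0.0006,  0.0002]))
```

play_rows(
  motion=[
    [0.005,-0.002,0.1,-0.001,0,0,0],
    [0.005,-0.002,0.2,-0.001,0,0,0],
    [0.005,-0.002,0.3,-0.001,0,0,0],
    [0.005,-0.002,0.358,-0.001,0,0,0],
    [0.005,-0.002,0.358,-0.001,0,0,0],
  ],
)

```text
time: 22.48
ee_pos: [0.5111, 0.0528, 0.1208]
eef_rot: [0.722, 0.692, 0.0, 0.0]
ft_force: [-0.1, -0.1, -3.6]
width: 0.0119
```

```bash
python3 - <<'E'
from h import *;from bench import eyes,r
q=[.5192,.2537,-.0431];st=r.read_state();w=eyes.camera('wrist');im=w['image'][:,:,::-1].copy()
z=st['ee_pos'][2]-.0223
c=[*st['ee_pos'][:2],q[2]]
print(st['ee_pos'],st['eef_rot'],st['ft_force'],R.from_quat(st['eef_rot']).as_matrix().round(4).tolist())
H=[(-.041,.061),(.041,.031),(-.055,.075),(.025,.075),(.025,.045),(.055,.045)]
print('cover top',proj(w,pw(c,[(a,b,z+.006) for a,b in H])).round(1).tolist())
print('bottom',proj(w,pw(c,[(a,b,z) for a,b in H])).round(1).tolist())
print('press thread2,3,boss top',proj(w,pw(q,[(-.041,-.139,.075),(.041,-.169,.075),(.04,-.14,.087)])).round(1).tolist())
cv2.imwrite('pics/w9.png',cv2.resize(im[90:290,180:460],(784,560),interpolation=cv2.INTER_CUBIC))
E
```

```text
[0.51106504 0.05283494 0.12078683] [7.21703635e-01 6.92202034e-01 1.80883365e-04 4.18581957e-04] [-0.10751811 -0.07927623 -3.59306808] [[0.0417, 0.9991, 0.0008], [0.9991, -0.0417, -0.0004], [-0.0003, 0.0009, -1.0]]
cover top [[231.0, 166.6], [405.0, 230.2], [199.0, 135.8], [374.9, 135.3], [372.8, 201.1], [435.9, 201.4]]
bottom [[234.0, 165.9], [402.5, 227.5], [203.0, 136.0], [373.2, 135.6], [371.3, 199.3], [432.4, 199.6]]
press thread2,3,boss top [[242.7, 161.5], [393.1, 216.7], [397.9, 164.8]]
```

View pics/w9.png

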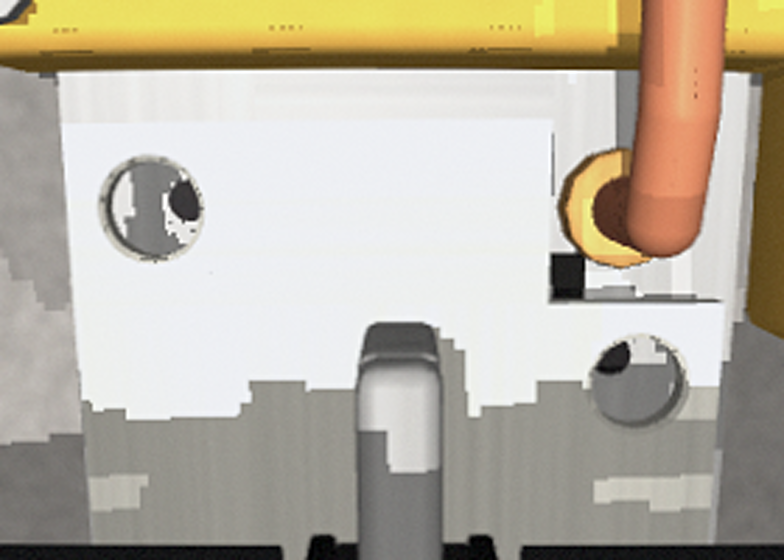

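```bash
python3 - <<'E'
from h import *;from bench import eyes,r
q=np.array([.5192,.2537,-.0431]);st=r.read_state();w=eyes.camera('wrist')
z0=st['ee_pos'][2]-.0223+.006
H=np.array([(-.041,.061),(.041,.031),(-.055,.075),(.025,.075),(.025,.045),(.055,.045)])
M=np.array([(152,208),(638,380),(63,124),(551,122),(549,301),(721,302)])/2.8+[180,90]
def f(v,n=4): return (proj(w,pw([v[0],v[1],v[2]],np.c_[H,z0+v[3]+v[4]*H[:,1]+v[5]*H[:,0]]))-M).ravel()
x0=np.r_[st['ee_pos'][:2],q[2],0,0,0]
o=least_squares(lambda u:np.r_[f(np.r_[u,0,0]),u[3]*300],x0[:4]);print('cover fit',o.x,np.round(o.fun,1))
o6=least_squares(lambda u:np.r_[f(u),u[3]*300,u[4:]*30],x0);print('tilt fit',o6.x,np.round(o6.fun,1))
T=np.array([(-.041,-.139,.075),(.041,-.169,.075),(.04,-.14,.087)]);N=np.array([(188,201),(609,354),(619,208)])/2.8+[180,90]
g=lambda u:np.r_[(proj(w,pw(u,T))-N).ravel(),(u[2]-q[2])*300]
p=least_squares(g,q);print('press fit',p.x,np.round(p.fun,1))
for c in (o.x,o6.x):
  loc=R.from_euler('z',-p.x[2]).apply([*(c[:2]-p.x[:2]),0]);print('cover rel tank',loc[:2]-[0,-.2],'dyaw',c[2]-p.x[2])
loc=R.from_euler('z',-q[2]).apply([*(st['ee_pos'][:2]-q[:2]),0]);print('tcp by q',loc[:2]-[0,-.2])
E
```

```text
cover fit [ 0.51332778  0.05406499 -0.03517308 -0.00181276] [ 0.3  0.4 -0.4  0.7  0.2 -0.   0.2 -1.1 -0.7  0.3  0.4 -0.2 -0.5]
tilt fit [ 0.51341585  0.05403244 -0.0359153  -0.00139556 -0.00808261 -0.01521386] [ 0.3  0.4 -0.4  0.7  0.  -0.1  0.4 -1.  -0.5  0.3  0.2 -0.3 -0.4 -0.2
 -0.5]
press fit [ 0.5217045   0.253818   -0.04212102] [-0.2 -0.3 -0.8 -0.   0.9  0.3  0.3]
cover rel tank [4.20222326e-05 7.14274785e-05] dyaw 0.0069479330126539784
cover rel tank [1.31375164e-04 4.26181390e-05] dyaw 0.006205716439745483
tcp by q [ 0.0009732  -0.00086611]
```

play_rows(
  motion=[
    [0,0,0.015,0,0,0.004,0],
    [0,0,0.03,0,0,0.004,0],
    [0,0,0.03,0,0,0.004,0],
    [0,0,0.03,0,0,0.004,0],
  ],
)

```text
time: 23.08
ee_pos: [0.5113, 0.0533, 0.115]
eef_rot: [0.724, 0.69, 0.001, 0.001]
ft_force: [0.9, -0.3, -3.1]
width: 0.0117
```

```bash
python3 - <<'E'
from h import *;from bench import eyes,r
st=r.read_state();print(st['ee_pos'],st['width'],st['ft_force'],R.from_quat(st['eef_rot']).as_matrix().round(4)[2].tolist(),np.abs(st['joint_vel']).max())
w=eyes.camera('wrist');s=eyes.camera('side')
a=cv2.resize(w['image'][90:290,180:460,::-1],None,fx=2,fy=2,interpolation=cv2.INTER_CUBIC)
b=cv2.resize(s['image'][140:320,270:380,::-1],None,fx=3,fy=3,interpolation=cv2.INTER_CUBIC)[:,:240]
im=np.zeros((540,800,3),np.uint8);im[:400,:560]=a;im[:,560:]=b;cv2.imwrite('pics/f10.png',im)
E
```

```text
[0.51131795 0.05332317 0.11502176] 0.011651708248220224 [ 0.91368149 -0.33232779 -3.1395855 ] [0.0001, 0.0016, -1.0] 0.0026877626411667514
```

```bash
python3 - <<'E'
from h import *;from bench import eyes,r
q=np.array([.5217,.2538,-.0421]);st=r.read_state();w=eyes.camera('wrist')
g=cv2.cvtColor(w['image'],cv2.COLOR_RGB2GRAY)
pr=proj(w,pw(q,[(-.041,-.139,.075),(.041,-.169,.075)]));print('pred threads',pr.round(1).tolist(),'8mm px ~15')
for x,y in pr.astype(int):
    a=(g[y-16:y+17,x-16:x+17]<60).astype(np.uint8);n,l,s,c=cv2.connectedComponentsWithStats(a)
    for i in range(1,n):
        if s[i,4]>25: print('blob',s[i,:2]+[x-16,y-16],s[i,2:],(c[i]+[x-16,y-16]).round(1))
print(st['ee_pos'])
for l in ('hole0',): print([(np.round(d['xy'],1).tolist(),round(d['p'],2)) for d in eyes.landmark_of(w,l)])
s=eyes.camera('side');print([(np.round(d['xy'],1).tolist(),round(d['p'],2)) for d in eyes.landmark_of(s,'cover')[:1]],proj(s,pw(q,[0,-.2,.092])))
E
```

```text
pred threads [[244.4, 163.2], [399.0, 218.8]] 8mm px ~15
blob [238 157] [ 12  14 117] [243.5 163.5]
blob [393 213] [ 13  13 125] [399.5 219.6]
[0.51136418 0.0533347  0.11506372]
[([238.6, 166.1], 0.79), ([405.8, 221.3], 0.65), ([554.8, 361.1], 0.47)]
[([321.9, 257.5], 0.58)] [[321.36166029 258.43576711]]
```

```bash
python3 -c "
from bench import job;print(job.close_job())"
```

```text
the job is handed in; nothing more can be done
None
```

I handed the job in after about 23 s of the 72 s. The beam is locked at its stop over the white pad, and the arm is holding the rectangular cover above the tank.

- **Lever and beam:** I pulled the lever to about 0.5 rad, swung the beam by its grip to the stop, then pushed the lever back upright. Side pictures showed the beam grip where it should be at 1.3 rad. The lever's top was within 1 px of upright.
- **Alignment:** The wrist-camera fit put the cover within about 0.2 mm of the tank's middle, before a last small turn to take out about 0.007 rad. At the final height I found both threaded holes the wrist camera can see, within about 1 px of where they should be. The other two are hidden from that camera by the gripper, so they rest on the fit.
- **Gap:** By the arm's position the cover is about 15.7 mm above the gasket. The camera fit put the cover 1–2 mm lower, which would make the gap about 14 mm.
- **Level and still:** The tool is about 0.1° off vertical and not moving. The wrist force is about the cover's weight, with no sign of contact. The cover itself I judged only from a camera fit at the previous height, which allowed a tilt of up to about 1°; that is within the fit's noise.
- **Not done:** I could not look at the last picture, because the viewing limit was used up. The final check is from numbers only, with no separate look at the clearance round the pipe.

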